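# Shut and latch the creamer caddy

## Task

Close up the creamer caddy: push its open lid down with the fingertips until it lies fully shut, and only then flip the red-gripped latch lever on its front over past its centre so that it snaps down over the lid. Nothing needs to be picked up; leave the bottles, cups, shaker, glass and loose creamer pods standing where they are.

Things in the scene. Friction and masses are not known exactly. Their poses are not given: they have to be found in the camera images.
- caddy: black plastic creamer caddy, fixed to the counter: open box 150 (x) by 220 (y) by 85 mm high, small white creamer pods inside. Origin under its centre on the counter; its x points from the front (latch side, towards the robot) to the back (hinge side), z up.
- lid (a joint): hinge of the caddy's flat grey lid (150 mm from hinge to front edge, 224 mm wide, 8 mm thick, no handle). 0 = shut flat on the rim, larger = open (rad), stop at 1.35. It starts open at 0.75 to 1.2, and the stiff hinge stays where it is left; under 3 N at the front edge push it down. Open, its outer face looks up and to the back: push it from behind and above.
- lid_hinge (a point): point on the lid's hinge line at mid-width, at the lid's underside: 75 mm behind the caddy's centre, 85.5 mm above the counter. The hinge line runs along the caddy's y.
- lid_edge (a point): middle of the lid's front (free) edge on the outer face, 150 mm from the hinge; moves with the lid.
- latch (a joint): over-centre latch lever at the middle of the caddy's front. 0 = open, leaning 35 degrees from upright towards the robot; 2.007 rad = locked, lying over the lid's front part, 80 degrees past upright. A spring drives it to the nearer end; balance point about 0.95 to 1.0 rad. At most 2.5 N at the red grip moves it off its end. It turns about the caddy's y, over the top.
- latch_pivot (a point): the lever's pivot axis at mid-width: 92 mm in front of the caddy's centre, 97 mm above the counter.
- latch_grip (a point): centre of the red cross grip at the lever's end (18 mm thick, 46 mm wide along the caddy's y), 70 mm from the pivot; the shaft is a 10 mm steel rod. Open, it is 40 mm in front of the pivot and 57 mm above it.
- syrup_amber: amber glass syrup bottle with a white pump, 72 mm diameter, 320 mm tall, loose in a black wire rack at the right of the counter; origin under its centre. Bystander.
- syrup_green: green glass syrup bottle with a white pump, 72 mm diameter, 320 mm tall, loose in a black wire rack at the right of the counter; origin under its centre. Bystander.
- syrup_red: dark red syrup bottle with a white pump, 72 mm diameter, 320 mm tall, loose in a black wire rack at the right of the counter; origin under its centre. Bystander.
- cups: stack of white paper cups, red one upside down on top, 89 mm wide, 260 mm tall, loose at the left; origin under its centre. Bystander.
- shaker: steel cocktail shaker, 82 mm diameter, 165 mm tall, loose, left of the caddy; origin under its centre. Bystander.
- glass: drinking glass, 68 mm wide, 140 mm tall, loose, right of the caddy; origin under its centre. Bystander.
- pod_a: small white creamer pod, 36 mm wide, 26 mm tall, loose, in front of the caddy to the left of the latch; origin under its centre. Bystander.
- pod_b: the same, to the right of the latch. Bystander.

How it is judged:
On the way, in this order (a step that is already met when the one before it is completed fails the run):
1. the lid is pushed fully shut (value of joint lid below 0.05 rad), for 0.2 s.
2. the latch lever has snapped over to its locked end (value of joint latch above 1.9 rad), for 0.2 s.
At the end, for the whole second after the job is handed in: The lid is shut (within 0.05 rad), the latch lever rests at its locked end (above 1.9 of 2.007 rad), and every bystander stands upright within 25 mm of its starting place (value of joint lid below 0.05 rad and value of joint latch above 1.9 rad and distance of each of syrup_amber, syrup_green, syrup_red, cups, shaker, glass, pod_a, pod_b from where it was at the start of the episode below 0.025 m and angle between each of syrup_amber, syrup_green, syrup_red, cups, shaker, glass, pod_a, pod_b's own z axis and vertical below 0.15 rad); the robot touches nothing.
It fails at once if the latch lever is flipped past its centre while the lid is still open (more than 0.1 rad) (value of joint latch above 1.2 rad and value of joint lid above 0.1 rad).
It fails at once if a bystander is lifted, carried or pushed more than 25 mm (distance of any of syrup_amber, syrup_green, syrup_red, cups, shaker, glass, pod_a, pod_b from where it was at the start of the episode above 0.025 m).
It also fails if it takes over 51 s, if anything falls off the work surface, if the arm or the gripper's body presses on something with over 40 N, if the wrist force passes 120 N, or if a joint passes its speed limit or range.

## Robot

A 6-joint arm with a two-finger parallel gripper is mounted at the origin on the work surface. World frame = base frame: x ahead of the robot, y to its left, z up, the work surface at z = 0. Lengths are in m, angles in rad, forces in N, time in s.
With the tool pointing down it reaches from about 0.25 to 0.775 m from the base axis. Payload 4 kg.
Tool frame: the origin (TCP) lies midway between the tips of the shut fingers; the grasp point (between the pads) lies 19 mm behind it; z points along the fingers, x is the direction in which the jaws open and shut, and the axes are right-handed (so a half turn about z gives the same grasp; the last joint's range is limited). The gripper opens to 94 mm and grips with 3 to 60 N. Pads are 16 mm wide; open, the fingers measure 119 mm over their backs; the gripper's body (75 mm by 177 mm) begins 78 mm behind the grasp point.
Start: joints at [1.158, 0.087, 1.371, -0, 1.684, -0.103], TCP at [0.168, 0.524, 0.206] pointing down, gripper open.
Joint ranges: [-3.1, 3.1], [-0.76, 2.03], [0.27, 2.55], [-1.08, 4.22], [0.17, 2.65], [-2.57, 2.57]. Speed limits (rad/s): [2.79, 2.79, 3.14, 3.14, 3.14, 3.14].

## Interface

Orientations are given as [roll, pitch, yaw] about the fixed x, y, z axes, in that order (R = Rz(yaw) Ry(pitch) Rx(roll)).
In Python, from bench import * gives the robot as it stands.
- The arm moves only by the tool send_rows, never from a script. Its argument "rows" is one flat list of numbers, 7 for each row, row after row: the shift along the world's x, y, z in mm, then the turn, a rotation vector about the world's x, y, z in degrees, then the opening, from 0 (shut) to 1 (fully open). A call has exactly 8 rows; each row shifts and turns the commanded pose from where the row before left it; what a row does not reach is not made up. A row lasts 1/8 s, in which the tool goes at most 62.5 mm and 10.7 degrees, less where a joint would pass 70% of its speed; a pose out of reach is approached as far as the arm can. A call is refused whole if a number of a shift passes 62.5 or a number of a turn 10.7, either way. A call with a gripper value outside its range is refused whole. The fingers move at their own pace and stop on an object; the grip force is fixed at half the most. Time passes only in rows, so rows that do not move let the fingers close, or fill a call up. It gives the time, the measured TCP pose, the force and the opening at its end, in the units of the state.
- get_obs(): the state, without advancing time (a new reading comes with each control period).
- snapshot(name): name is "scene" or "top" or "wrist"; returns a dict with "color" (400x640x3 uint8, red, green, blue), "intrinsics" (3x3 intrinsics, pixels), "rvec" (rotation vector, rad) and "tvec" (3), from world to camera coordinates, as OpenCV has them; the wrist camera has in their place "T_tool_cam" (4x4, takes a point from camera to tool coordinates, whose origin is the TCP and whose axes are the tool frame's). Camera axes: x right, y down, z forward; pixel columns grow to the right and rows downward; lengths in m; the calibration is good to about 2 mm. A picture is of the moment at which its call begins: read the wrist's pose just before it. There is no depth.
- close_job(): hands the job in, once; it reports no verdict.
The state is a dict: "time": time; "joint_positions": joint angles; "qvel": joint speeds; "joint_torque": joint torques, N m; "tool_pos": TCP position; "ee_rot": TCP orientation; "wrist_force": force on the tool from outside, world axes, zero at the start; "wrist_torque": the same for the moment, N m; "width": finger opening in m.
Only numpy, scipy, OpenCV 4.12 (cv2) and the standard library are available. Lean on these libraries where they do the work, as an engineer would, in place of code of your own. Each camera call takes 0.05 s, during which the arm holds its last target.

## Working session

There is one attempt and no reset: what is moved stays moved. The work goes in short steps, Python scripts to look and compute and a tool call to move; the robot and the scene stay as the last step left them, time stands still between calls to the robot, and variables do not carry over. Pictures are saved under pics/ and viewed, and the job is handed in when it is done.

Besides the shell and the picture viewer there is one more tool, called as name(argument=value, ...), one argument or row to a line, values as JSON. send_rows: Moves the arm, as the interface text tells. Its arguments: {"type":"object","properties":{"rows":{"type":"array","items":{"type":"number"}}},"required":["rows"]}

```bash
mkdir -p pics; python3 - <<'E'
from bench import *
import cv2
o=get_obs(); print({k:(v if not hasattr(v,'round') else v) for k,v in o.items()})
for n in ("scene","top"):
    s=snapshot(n); cv2.imwrite(f"pics/{n}0.png",s["color"][:,:,::-1]); print(n,s["intrinsics"],s["rvec"],s["tvec"])
E
```

```text
{'time': 0.0, 'joint_positions': array([ 1.15790176e+00,  8.79314841e-02,  1.37224393e+00, -3.51751685e-05,
        1.68358892e+00, -1.03121774e-01]), 'qvel': array([ 0.0013983 ,  0.00165856,  0.0005453 , -0.0005228 ,  0.00123597,
       -0.00067538]), 'joint_torque': array([ 5.29908721e-04, -3.40173662e+01, -3.02429366e+01,  7.16495630e-02,
        3.27068812e-02, -1.48125378e-04]), 'tool_pos': array([0.16746994, 0.52330865, 0.20432227]), 'ee_rot': array([-3.14140388e+00,  2.16374139e-03,  1.26101982e+00]), 'wrist_force': array([ 0.85693531,  0.59460387, -0.2002961 ]), 'wrist_torque': array([-0.00428987,  0.00345612, -0.0171055 ]), 'width': 0.09400108954700198}
scene [[510.96505273   0.         315.55234807]
 [  0.         510.96505273 204.37712029]
 [  0.           0.           1.        ]] [ 2.77304154 -0.54296214  0.07657214] [-0.4845502   0.21063295  1.64959857]
top [[472.59166842   0.         320.2544425 ]
 [  0.         472.59166842 197.11838635]
 [  0.           0.           1.        ]] [ 2.11732304 -2.16484885  0.19165898] [9.13586236e-04 5.34073179e-01 1.44635932e+00]
```

View pics/scene0.png

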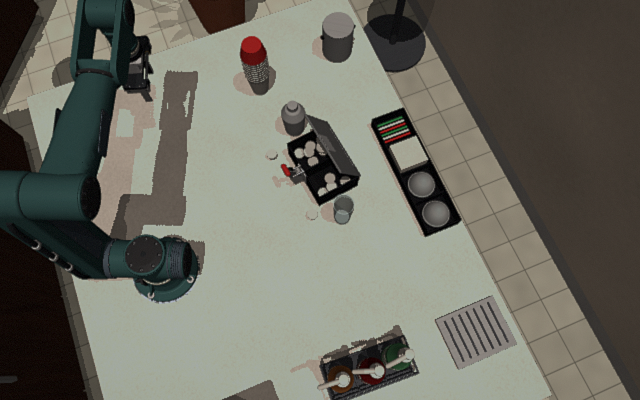

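View pics/top0.png

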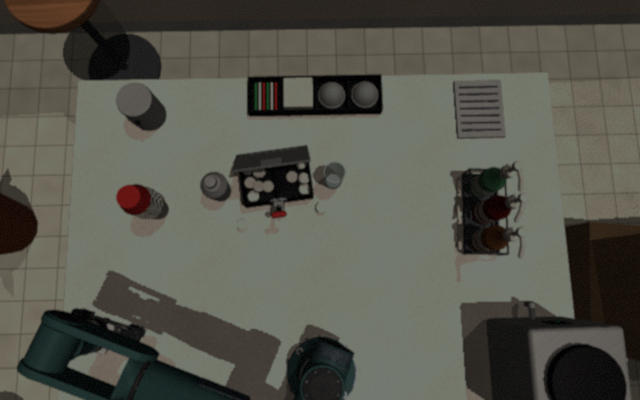

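The scene view shows the caddy around (322,165), with its lid edge running from (312,118) to (357,175) and the red grip near (287,170). In the top view the caddy is near (275,180) and the grip near (279,211). I'll zoom in on both.

```bash
python3 - <<'E'
import cv2
a=cv2.imread("pics/scene0.png")[90:235,255:390]; b=cv2.imread("pics/top0.png")[135:235,190:360]
cv2.imwrite("pics/sc.png",cv2.resize(cv2.convertScaleAbs(a,alpha=1.5),None,fx=4,fy=4,interpolation=2))
cv2.imwrite("pics/tc.png",cv2.resize(cv2.convertScaleAbs(b,alpha=2),None,fx=4.5,fy=4.5,interpolation=2))
E
```

```text
(no output)
```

View pics/sc.png

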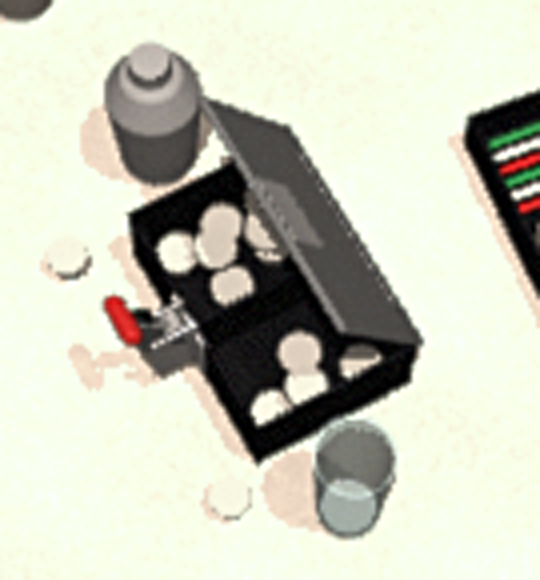

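View pics/tc.png

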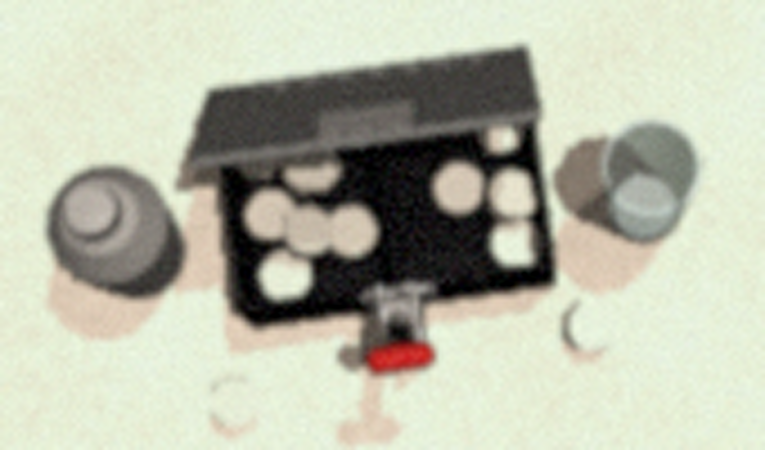

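In the scene crop the lid's free edge runs (203,97)-(343,333), and in the top crop (180,188)-(540,122). The hinge edges run (290,128)-(420,343) and (210,90)-(525,47). I'll triangulate these along with the red grip.

```bash
cat > h.py <<'E'
import cv2, numpy as np
KS=np.array([[510.96505273,0,315.55234807],[0,510.96505273,204.37712029],[0,0,1]]);KT=np.array([[472.59166842,0,320.2544425],[0,472.59166842,197.11838635],[0,0,1]])
C={'s':(KS,np.array([2.77304154,-0.54296214,0.07657214]),np.array([-0.4845502,0.21063295,1.64959857])),
   't':(KT,np.array([2.11732304,-2.16484885,0.19165898]),np.array([9.13586236e-04,5.34073179e-01,1.44635932])) }
def P(c):
    K,r,t=C[c]; return K@np.c_[cv2.Rodrigues(r)[0],t]
def tri(s,t):
    X=cv2.triangulatePoints(P('s'),P('t'),np.float64(s).reshape(2,1),np.float64(t).reshape(2,1)); X=(X[:3]/X[3]).ravel()
    e=[np.linalg.norm(proj(c,X)-u) for c,u in(('s',s),('t',t))]; return X,np.round(e,1)
def proj(c,X):
    x=P(c)@np.r_[X,1]; return x[:2]/x[2]
def ray(c,u,z):
    K,r,t=C[c]; R=cv2.Rodrigues(r)[0]; o=-R.T@t; d=R.T@np.linalg.inv(K)@np.r_[u,1]; return o+d*(z-o[2])/d[2]
def red(im,roi):
    h=cv2.cvtColor(im,cv2.COLOR_BGR2HSV); m=((h[...,0]<8)|(h[...,0]>172))&(h[...,1]>150)&(h[...,2]>50)
    k=np.zeros_like(m); x0,y0,x1,y1=roi; k[y0:y1,x0:x1]=m[y0:y1,x0:x1]; v,u=np.nonzero(k); return np.array([u.mean(),v.mean()]),len(u)
E
python3 - <<'E'
from h import *
np.set_printoptions(precision=4,suppress=True)
s=cv2.imread("pics/scene0.png");t=cv2.imread("pics/top0.png")
rs,n=red(s,(270,150,300,190)); rt,m=red(t,(262,195,300,225)); print(rs,n,rt,m); g=tri(rs,rt); print("grip",g)
fs=lambda a,b:np.array([255+a/4,90+b/4]); ft=lambda a,b:np.array([190+a/4.5,135+b/4.5])
for n,a,b in (("freeL",fs(203,97),ft(180,188)),("freeR",fs(343,333),ft(540,122)),("hinL",fs(290,128),ft(210,90)),("hinR",fs(420,343),ft(525,47))): print(n,tri(a,b))
print("boxFR", tri(fs(258,462),ft(555,283)))
print("shaker top",tri(fs(150,62),ft(92,208)),"podL",ray('t',ft(234,402),.026),ray('s',fs(70,255),.026),"podR",ray('t',ft(587,328),.026),"glass rim",ray('t',ft(652,163),.14),ray('s',fs(355,460),.14))
E
```

```text
[285.4677 169.5968] 62 [278.0735 213.6765] 68
grip (array([0.4694, 0.1139, 0.1582]), array([0.1, 0.1]))
freeL (array([0.584 , 0.2486, 0.1933]), array([2.8, 3.7]))
freeR (array([0.6108, 0.0188, 0.2101]), array([1. , 1.2]))
hinL (array([0.6643, 0.2447, 0.0971]), array([0.6, 0.7]))
hinR (array([0.6891, 0.0283, 0.0958]), array([0.1, 0.2]))
boxFR (array([0.5402, 0.0112, 0.0068]), array([0.5, 0.6]))
shaker top (array([0.5681, 0.3081, 0.1689]), array([0.4, 0.5])) podL [0.4552 0.2378 0.026 ] [0.4612 0.2387 0.026 ] podR [ 0.5023 -0.011   0.026 ] glass rim [ 0.5952 -0.0548  0.14  ] [ 0.5948 -0.0556  0.14  ]
```

The checks agree: grip z is 0.158 (expected 0.154), and the yaw comes out at 0.114 to 0.116 rad from both lid edges. The centre from the grip is about (0.6005, 0.129), which predicts a hinge midpoint of (0.675, 0.1376); I measured (0.677, 0.1365). The lid is at about 0.95 rad. I'll shut the fingers and go above and behind the lid.

send_rows(
  rows=[25,-45,10,0,0,3,0,25,-45,10,0,0,3,0,25,-45,10,0,0,3,0,25,-45,10,0,0,3,0,25,-45,10,0,0,3,0,25,-45,10,0,0,3,0,25,-45,10,0,0,3,0,25,-45,10,0,0,3,0],
)

```text
time: 1.1
tool_pos: [0.368, 0.1623, 0.2855]
ee_rot: [-3.141, -0.0, 1.682]
wrist_force: [1.1, 0.3, 0.3]
width: 0.0175
```

send_rows(
  rows=[42,-5,0,0,0,0,0,42,-5,0,0,0,0,0,42,-5,0,0,0,0,0,42,-5,0,0,0,0,0,42,-5,0,0,0,0,0,42,-5,0,0,0,0,0,0,0,-20,0,0,0,0,0,0,-20,0,0,0,0,0],
)

```text
invalid input
```

```bash
python3 - <<'E'
from bench import *
import cv2
print(get_obs()["tool_pos"])
s=snapshot("scene")["color"][:,:,::-1]; t=snapshot("top")["color"][:,:,::-1]
a=cv2.resize(cv2.convertScaleAbs(s[60:240,250:400],alpha=1.5),(400,480)); b=cv2.resize(cv2.convertScaleAbs(t[100:240,200:317],alpha=2),(400,480))
cv2.imwrite("pics/p2.png",cv2.hconcat([a,b]))
E
```

```text
[0.36800629 0.16228364 0.28545519]
```

View pics/p2.png

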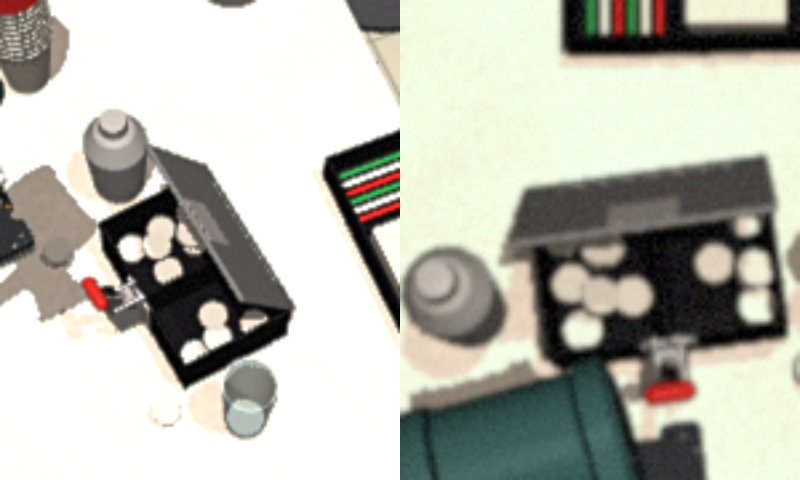

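That call was refused and the arm didn't move, probably because I sent it alongside a script. The picture shows the caddy unchanged. I'll resend it alone.

send_rows(
  rows=[42,-5,0,0,0,0,0,42,-5,0,0,0,0,0,42,-5,0,0,0,0,0,42,-5,0,0,0,0,0,42,-5,0,0,0,0,0,42,-5,0,0,0,0,0,0,0,-20,0,0,0,0,0,0,-20,0,0,0,0,0],
)

```text
invalid input
```

My mistake: that list had 57 numbers, not 56.

send_rows(
  rows=[42,-5,0,0,0,0,0,42,-5,0,0,0,0,0,42,-5,0,0,0,0,0,42,-5,0,0,0,0,0,42,-5,0,0,0,0,0,42,-5,0,0,0,0,0,0,0,-20,0,0,0,0,0,0,-20,0,0,0,0],
)

```text
time: 2.2
tool_pos: [0.6198, 0.1349, 0.2434]
ee_rot: [-3.139, -0.001, 1.68]
wrist_force: [0.5, -0.2, 0.5]
width: 0.0005
```

```bash
cat > look.py <<'E'
from bench import *
import cv2,sys
o=get_obs();print(o["time"],o["tool_pos"],o["wrist_force"])
s=snapshot("scene")["color"][:,:,::-1].copy(); t=snapshot("top")["color"][:,:,::-1].copy()
n=sys.argv[1]; cv2.imwrite(f"pics/s_{n}.png",s); cv2.imwrite(f"pics/t_{n}.png",t)
a=cv2.resize(cv2.convertScaleAbs(s[60:240,250:400],alpha=1.5),(400,480)); b=cv2.resize(cv2.convertScaleAbs(t[100:240,200:317],alpha=2),(400,480))
cv2.imwrite(f"pics/{n}.png",cv2.hconcat([a,b]))
E
python3 look.py p3
```

```text
2.2 [0.61984023 0.1349099  0.24338368] [ 0.49115128 -0.1745067   0.4696301 ]
```

View pics/p3.png

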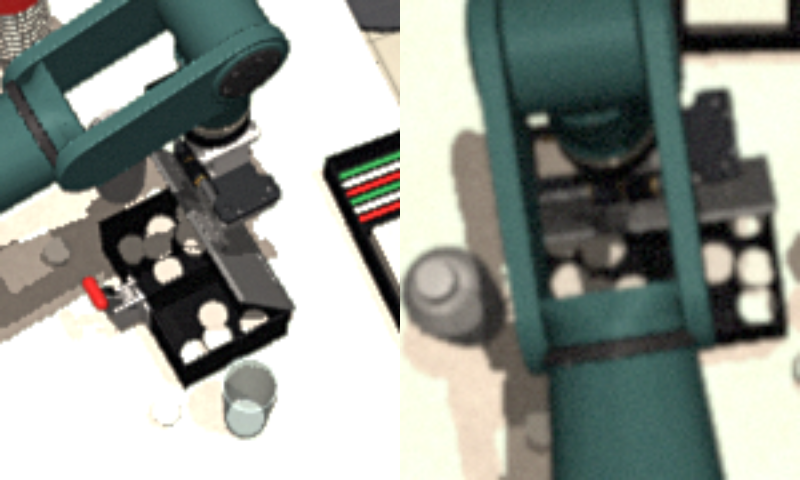

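The fingertips are above and just behind the lid's free edge, at local x ≈ +20 mm. Next: descend and start the arc.

send_rows(
  rows=[0,0,-20,0,0,0,0,0,0,-20,0,0,0,0,0,0,-10,0,0,0,0,-6,-1,-5,0,0,0,0,-6,-1,-5,0,0,0,0,-6,-1,-5,0,0,0,0,-6,0,-6,0,0,0,0,-6,0,-7,0,0,0,0],
)

```text
time: 3.3
tool_pos: [0.5893, 0.1305, 0.1674]
ee_rot: [3.141, 0.001, 1.68]
wrist_force: [0.5, -0.4, 0.9]
width: 0.0006
```

```bash
python3 look.py p4
```

```text
3.3 [0.58928676 0.13046184 0.16742799] [ 0.45685039 -0.37499913  0.91881956]
```

View pics/p4.png

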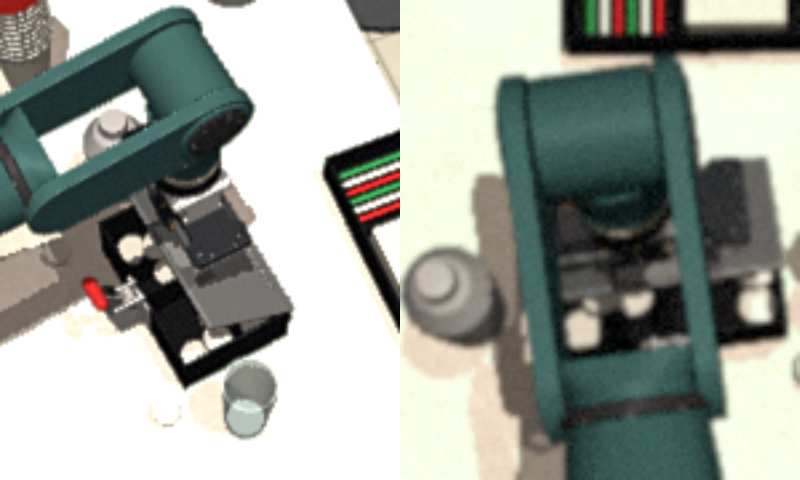

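The lid is following, now at roughly 0.65 rad. Next: the rest of the arc.

send_rows(
  rows=[-6,-1,-9,0,0,0,0,-6,-1,-10,0,0,0,0,-5,-1,-11,0,0,0,0,-4,0,-12,0,0,0,0,-3,0,-12,0,0,0,0,-2,0,-10,0,0,0,0,0,0,-7,0,0,0,0,0,0,-3,0,0,0,0],
)

```text
time: 4.4
tool_pos: [0.5633, 0.1279, 0.0937]
ee_rot: [-3.14, -0.0, 1.68]
wrist_force: [-4.5, -0.6, 8.2]
width: 0.0008
```

```bash
python3 look.py p5
```

```text
4.4 [0.56332998 0.12785181 0.09369047] [-4.473248   -0.57205557  8.17056388]
```

View pics/p5.png

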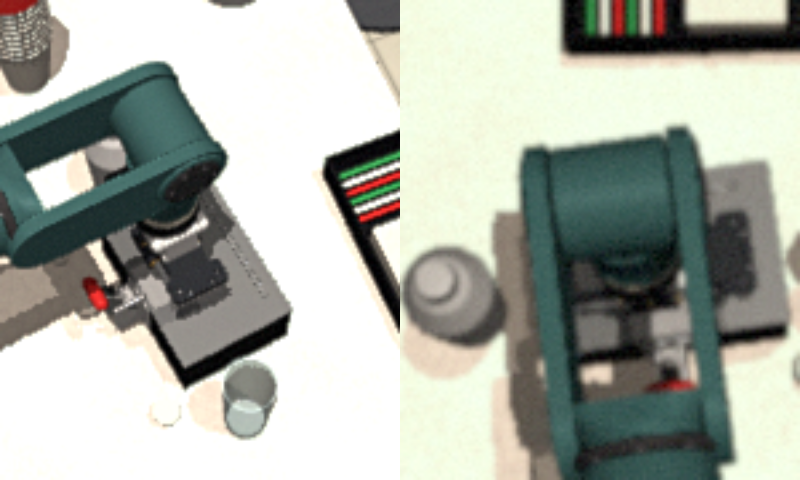

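The tip is at z 0.0937, which is the shut-lid height (0.0855 + 0.008), with 8 N on it. I'll press a little more to confirm it's seated, then hold.

send_rows(
  rows=[0,0,-2,0,0,0,0,0,0,-2,0,0,0,0,0,0,0,0,0,0,0,0,0,0,0,0,0,0,0,0,0,0,0,0,0,0,0,0,0,0,0,0,0,0,0,0,0,0,0,0,0,0,0,0,0,0],
)

```text
time: 5.5
tool_pos: [0.5642, 0.128, 0.0936]
ee_rot: [3.139, -0.0, 1.68]
wrist_force: [-5.9, -0.1, 14.5]
width: 0.0005
```

Force rose to 14.5 N with no further travel, so the lid is on its stop. I'll lift off and go to the front of the lever.

send_rows(
  rows=[0,0,20,0,0,0,0,0,0,45,0,0,0,0,0,0,45,0,0,0,0,0,0,40,0,0,0,0,-31,-4,0,0,0,0,0,-31,-4,0,0,0,0,0,-31,-5,0,0,0,0,0,-31,-4,0,0,0,0,0],
)

```text
time: 6.5
tool_pos: [0.4391, 0.1107, 0.2396]
ee_rot: [3.141, -0.0, 1.68]
wrist_force: [-0.3, -0.3, -0.4]
width: 0.0001
```

```bash
python3 look.py p6
```

```text
6.5 [0.4390594  0.1107168  0.23963139] [-0.32856835 -0.31850051 -0.4103481 ]
```

View pics/p6.png

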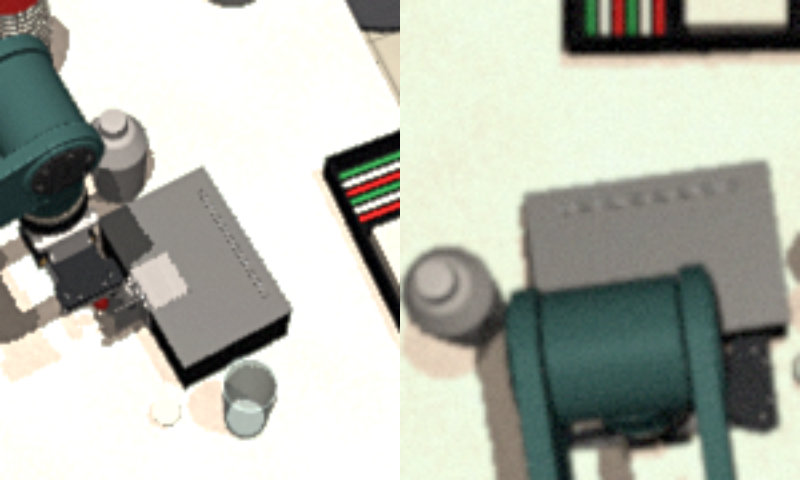

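The lid lies flat shut and the lever is still open. I'll lower the tips in front of the grip to z ≈ 0.148 and begin pushing.

send_rows(
  rows=[0,0,-23,0,0,0,0,0,0,-23,0,0,0,0,0,0,-23,0,0,0,0,0,0,-22,0,0,0,0,8,1,0,0,0,0,0,8,1,0,0,0,0,0,8,1,0,0,0,0,0,8,1,0,0,0,0,0],
)

```text
time: 7.6
tool_pos: [0.473, 0.115, 0.1495]
ee_rot: [3.14, -0.0, 1.68]
wrist_force: [-2.3, -0.8, 1.8]
width: 0.0005
```

```bash
python3 look.py p7
```

```text
7.6 [0.4730171  0.11500017 0.14954886] [-2.34369986 -0.79858287  1.8134313 ]
```

View pics/p7.png

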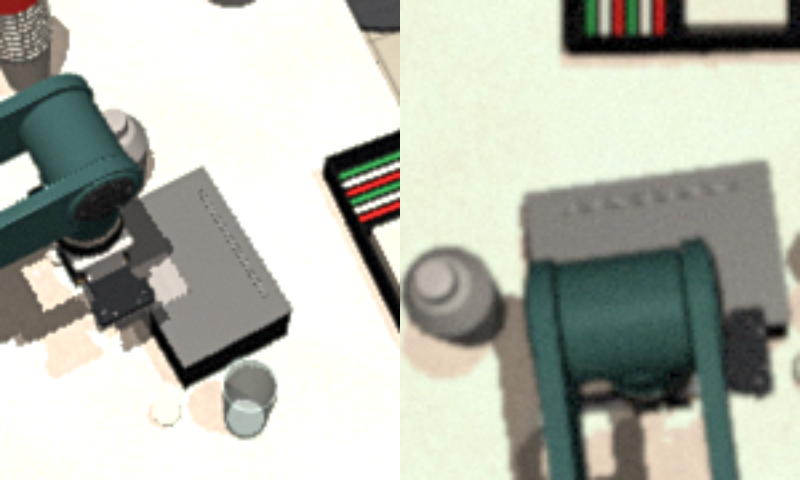

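There's about 2.3 N against the finger, so the lever is moving. I'll push on through past the centre.

send_rows(
  rows=[8,1,0,0,0,0,0,8,1,0,0,0,0,0,8,1,0,0,0,0,0,8,1,0,0,0,0,0,8,1,0,0,0,0,0,8,1,0,0,0,0,0,8,1,0,0,0,0,0,8,1,0,0,0,0,0],
)

```text
time: 8.7
tool_pos: [0.5364, 0.1229, 0.1486]
ee_rot: [3.141, -0.0, 1.68]
wrist_force: [-0.1, 0.9, 0.7]
width: 0.0003
```

```bash
python3 look.py p8
```

```text
8.7 [0.53642606 0.12292796 0.14860609] [-0.1415002   0.88755971  0.70617546]
```

View pics/p8.png

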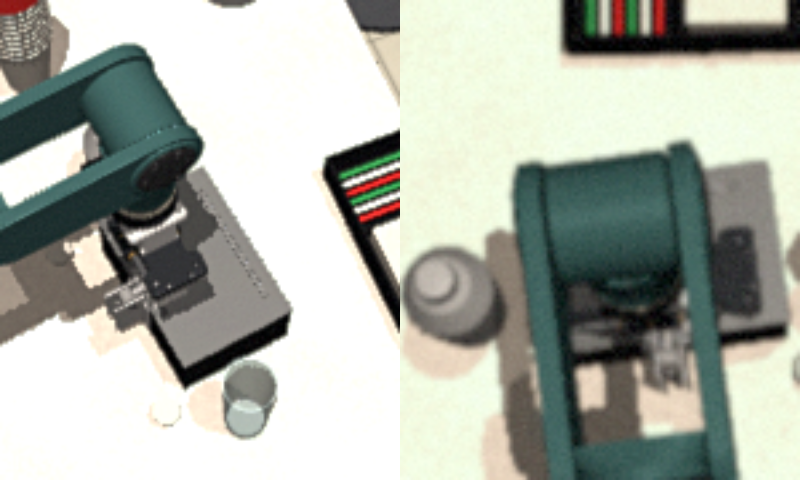

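Contact force is gone, so the lever has probably snapped over. I'll lift up and back towards the robot to see.

send_rows(
  rows=[0,0,25,0,0,0,0,0,0,40,0,0,0,0,0,0,40,0,0,0,0,-35,0,10,0,0,0,0,-35,0,0,0,0,0,0,-40,20,0,0,0,0,0,-40,40,0,0,0,0,0,0,40,0,0,0,0,0],
)

```text
time: 9.8
tool_pos: [0.3837, 0.2235, 0.2648]
ee_rot: [3.139, -0.001, 1.68]
wrist_force: [1.3, 0.2, -0.3]
width: 0.0005
```

send_rows(
  rows=[0,45,0,0,0,0,0,0,45,0,0,0,0,0,0,30,0,0,0,0,0,0,0,0,0,0,0,0,0,0,0,0,0,0,0,0,0,0,0,0,0,0,0,0,0,0,0,0,0,0,0,0,0,0,0,0],
)

```text
time: 10.8
tool_pos: [0.3859, 0.3423, 0.2637]
ee_rot: [3.141, -0.0, 1.679]
wrist_force: [0.3, -0.0, -0.5]
width: 0.0006
```

```bash
python3 look.py p9; python3 - <<'E'
from h import *
s=cv2.imread("pics/s_p9.png");t=cv2.imread("pics/t_p9.png")
a,n=red(s,(280,130,340,190)); b,m=red(t,(255,165,300,220)); print(a,n,b,m,tri(a,b))
c,sn=np.cos(.114),np.sin(.114); print("expected locked",.6005-.023*c,.129-.023*sn,.109)
# bystander change: image difference from start in the bystander patches
for nm,c0,A in(("top","t",t),("scene","s",s)):
    d=cv2.absdiff(cv2.imread(f"pics/{nm}0.png"),A).max(2); cv2.imwrite(f"pics/d_{c0}.png",d)
E
```

```text
10.8 [0.38586391 0.34232142 0.26372923] [ 0.3294075  -0.02599597 -0.48725296]
[316.06779661 159.55932203] 59 [275.01694915 180.45762712] 59 (array([0.57604148, 0.1252738 , 0.11797216]), array([0.2, 0.2]))
expected locked 0.5776492922114189 0.12638367556276375 0.109
```

View pics/p9.png

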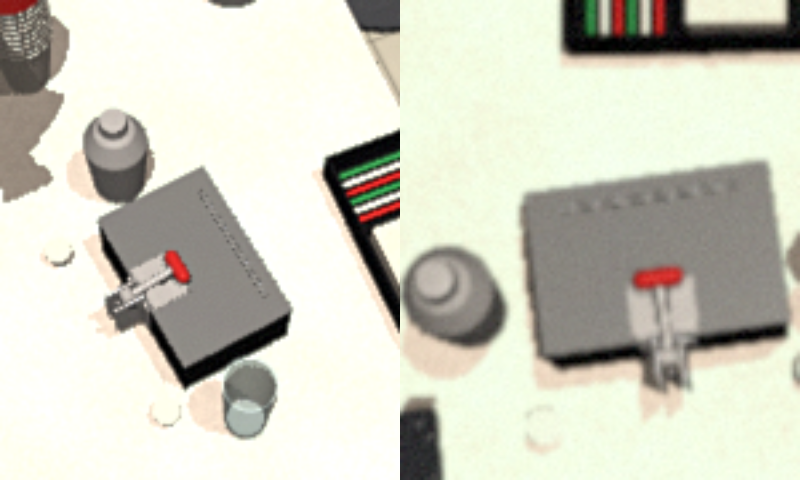

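View pics/s_p9.png

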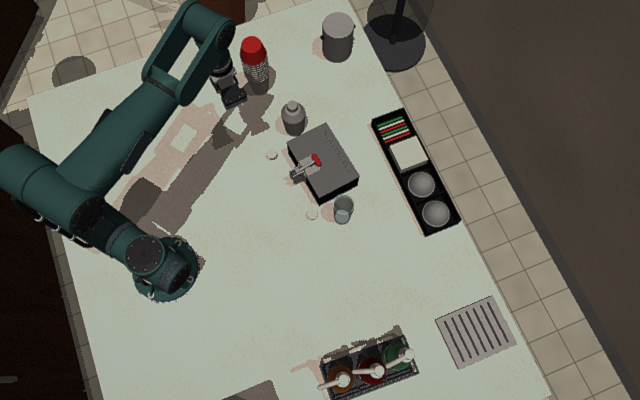

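The lid is shut, the lever lies over it and the bystanders look unchanged. The grip triangulates to z 0.118 against an expected 0.109. The same measurement read 4 mm high when the lever was open, so it leaves some doubt. I'll probe with a light press on the grip; its top should be at about 0.118 when locked.

send_rows(
  rows=[0,-40,0,0,0,0,0,0,-44,0,0,0,0,0,34,-44,0,0,0,0,0,40,-44,0,0,0,0,0,40,-44,0,0,0,0,0,40,0,0,0,0,0,0,37,0,-35,0,0,0,0,0,0,-45,0,0,0,0],
)

```text
time: 11.9
tool_pos: [0.5794, 0.1262, 0.1825]
ee_rot: [3.139, -0.0, 1.678]
wrist_force: [1.0, 0.2, -0.1]
width: 0.0004
```

send_rows(
  rows=[0,0,-40,0,0,0,0,0,0,-14,0,0,0,0,0,0,-3,0,0,0,0,0,0,-3,0,0,0,0,0,0,-3,0,0,0,0,0,0,-2,0,0,0,0,0,0,0,0,0,0,0,0,0,0,0,0,0,0],
)

```text
time: 12.9
tool_pos: [0.5768, 0.1268, 0.1187]
ee_rot: [3.141, -0.0, 1.68]
wrist_force: [-0.0, -0.1, -0.5]
width: 0.0002
```

Still no contact at z 0.1187, so the grip's top is no higher than about 0.118, which matches the locked position. A few mm more to touch it.

send_rows(
  rows=[0,0,-1,0,0,0,0,0,0,-1,0,0,0,0,0,0,-1,0,0,0,0,0,0,-1,0,0,0,0,0,0,0,0,0,0,0,0,0,0,0,0,0,0,0,0,0,0,0,0,0,0,0,0,0,0,0,0],
)

```text
time: 13.9
tool_pos: [0.577, 0.1269, 0.1179]
ee_rot: [3.139, -0.0, 1.68]
wrist_force: [-4.0, -0.7, 11.1]
width: 0.0008
```

It makes firm contact at z 0.1179, exactly the locked height of 0.109 + 0.009. I'll lift clear.

send_rows(
  rows=[0,0,20,0,0,0,0,0,0,40,0,0,0,0,0,0,40,0,0,0,0,0,0,40,0,0,0,0,-40,0,0,0,0,0,0,-50,20,0,0,0,0,0,-50,50,0,0,0,0,0,-40,40,0,0,0,0,0],
)

```text
time: 14.9
tool_pos: [0.401, 0.2318, 0.2545]
ee_rot: [3.141, -0.001, 1.679]
wrist_force: [0.4, 1.1, -0.0]
width: 0.0004
```

send_rows(
  rows=[0,45,0,0,0,0,0,0,45,0,0,0,0,0,0,30,0,0,0,0,0,0,0,0,0,0,0,0,0,0,0,0,0,0,0,0,0,0,0,0,0,0,0,0,0,0,0,0,0,0,0,0,0,0,0,0],
)

```text
time: 15.9
tool_pos: [0.4027, 0.3505, 0.2548]
ee_rot: [3.141, -0.0, 1.679]
wrist_force: [-0.2, 0.1, -0.7]
width: 0.0003
```

```bash
python3 look.py p10; python3 - <<'E'
from h import *
s=cv2.imread("pics/s_p10.png");t=cv2.imread("pics/t_p10.png")
a,n=red(s,(280,130,340,190)); b,m=red(t,(255,165,300,220)); print(tri(a,b))
# shifts of bystander patches vs start
s0=cv2.imread("pics/scene0.png");t0=cv2.imread("pics/top0.png")
for nm,A,B,(u,v,w) in (("shaker",s0,s,(293,118,20)),("glass",s0,s,(343,209,14)),("podA",s0,s,(272,155,8)),("podB",s0,s,(312,214,8)),("cups",s0,s,(255,65,20)),("cups_t",t0,t,(138,200,20)),("syrups",s0,s,(367,372,40)),("glass_t",t0,t,(334,175,14)),("shaker_t",t0,t,(214,186,16))):
    T=A[v-w:min(v+w,392),u-w:u+w]; S=B[max(v-w-8,0):v+w+8,u-w-8:u+w+8]; r=cv2.matchTemplate(S,T,cv2.TM_CCOEFF_NORMED); _,q,_,p=cv2.minMaxLoc(r); print(nm,np.array(p)-8,round(q,2))
E
```

```text
15.9 [0.40266898 0.35050239 0.25476431] [-0.23800206  0.1141057  -0.74375186]
(array([0.57604148, 0.1252738 , 0.11797216]), array([0.2, 0.2]))
shaker [0 0] 0.86
glass [0 0] 1.0
podA [0 0] 1.0
podB [0 0] 1.0
cups [0 0] 0.75
cups_t [ 0 -1] 0.68
syrups [0 0] 1.0
glass_t [0 0] 1.0
shaker_t [0 0] 0.99
```

View pics/p10.png

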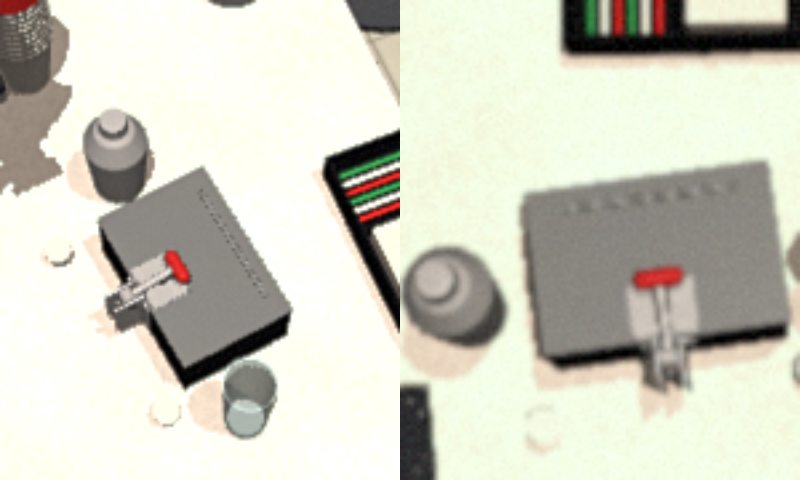

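The lid is shut and the latch is locked, with the red grip unmoved by the press. The bystanders show no real shift; the lower match on the cups comes from the arm and its shadow.

```bash
python3 -c "
from bench import *
print(close_job())"
```

```text
the job is handed in; nothing more can be done
None
```

The caddy is closed. I pushed the lid down with the shut fingertips, then flipped the latch lever from the front so it snapped over the lid. I backed the arm off and handed the job in about 16 s into the 51 s allowed.

**Last checks**
- **Lid:** the fingertips stopped at z 0.0937 m, the shut height. Extra pressing raised the force from 8 to 14.5 N with no further travel, so the lid was on its stop.
- **Latch:** a light press on the grip met firm contact at z 0.1179 m, against 0.118 m expected when locked. The camera estimate disagreed: it put the grip centre at 0.118 m instead of 0.109 m. It had also read 4 mm high before the move, so I trusted the touch.
- **Bystanders:** the glass, pods, shaker and syrup bottles showed no pixel shift from the start. The cups matched less cleanly (0 and 1 pixel, score about 0.7); I put that down to the arm and its shadow nearby.
- **Refused moves:** two identical calls were rejected because the list had 57 numbers instead of 56. Nothing moved on either.

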